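# Shut the tray-lidding machine and hold its run lever

## Robot

A 6-joint arm with a two-finger parallel gripper is mounted at the origin on the work surface. World frame = base frame: x ahead of the robot, y to its left, z up, the work surface at z = 0. Lengths are in m, angles in rad, forces in N, time in s.
With the tool pointing down it reaches from about 0.375 to 0.925 m from the base axis. Payload 5.7 kg.
Tool frame: the origin (TCP) lies midway between the tips of the shut fingers; the grasp point (between the pads) lies 19 mm behind it (grip_depth is the distance from the TCP to the grasp point, in m); z points along the fingers, y is the direction in which the jaws open and shut (so a half turn about z gives the same grasp; the last joint's range is limited). The gripper opens to 88 mm and grips with 3 to 60 N. Pads are 20 mm wide; open, the fingers measure 115 mm over their backs; the gripper's body (75 mm by 178 mm) begins 61 mm behind the grasp point.
Start: joints at [-1.282, 0.359, 1.51, -0, 1.272, -0.115], TCP at [0.236, -0.552, 0.223] pointing down, gripper open.
Joint ranges: [-2.97, 2.97], [-1.01, 2.36], [0.21, 2.38], [-0.96, 4.11], [0.2, 2.71], [-2.98, 2.98]. Speed limits (rad/s): [2.39, 2.39, 3.14, 3.14, 3.14, 3.14].

## Interface

Orientations are given as a unit quaternion [x, y, z, w].
In Python, from workcell import state, capture, hand_in, grip_depth gives the robot as it stands. The module is installed in compiled form; this text tells all that it offers.
- The arm moves only by the tool apply_moves, never from a script. Its argument "commands" is a list of rows, each a list of 2 entries, a list of its own where there are three numbers: the shift along the world's x, y, z in cm, then the turn about the world's z in degrees. A call has 1 to 12 rows; each row shifts and turns the commanded pose from where the row before left it; what a row does not reach is not made up. A row lasts 1/10 s, in which the tool goes at most 50 mm and 8.59 degrees, less where a joint would pass 70% of its speed; a pose out of reach is approached as far as the arm can. A call with a gripper value outside its range is refused whole. "hand" is the opening in per cent of the stroke, from 0 (shut) to 100 (fully open), set as the call begins (left out, the last holds). The fingers move at their own pace and stop on an object; "squeeze" is the grip in N (left out, the last holds). Time passes only in rows, so rows that do not move let the fingers close. It gives the time, the measured TCP pose, the force and the opening at its end, in the units of the state.
- state(): the state, without advancing time (a new reading comes with each control period).
- capture(name): name is "scene" or "top"; returns a dict with "pixels" (480x640x3 uint8, blue, green, red), "intrinsics" (3x3 intrinsics, pixels), "origin" and "orientation" of the camera in the world. Camera axes: x right, y up, looking along -z (the intrinsics and any distortion apply to the point x, -y, -z); pixel columns grow to the right and rows downward; lengths in m; the calibration is good to about 2 mm. A picture is of the moment at which its call begins. There is no depth.
- hand_in(): hands the job in, once; it reports no verdict.
The state is a dict: "t": time; "q": joint angles; "joint_velocities": joint speeds; "joint_efforts": joint torques, N m; "tcp_pos": TCP position; "tool_rot": TCP orientation; "contact_force": force on the tool from outside, world axes, zero at the start; "ft_torque": the same for the moment, N m; "gripper_width": finger opening in m.
Only numpy, scipy, OpenCV 4.12 (cv2) and the standard library are available. Lean on these libraries where they do the work, as an engineer would, in place of code of your own. Each camera call takes 0.05 s, during which the arm holds its last target.

## Task

On the tray-lidding machine, push both clear covers down until each one clicks and stays shut by itself. Then press the red spring-loaded run lever down until its arm is level (part-way, not down to its stop), keep it level for at least two seconds, and finish with the robot still holding it there, touching neither cover. Leave the can, the glove box and the finished meal tray undisturbed.

Things in the scene. Friction and masses are not known exactly. Their poses are not given: they have to be found in the camera images.
- sealer: the machine, fixed to the table: grey base 230 x 420 x 30 mm, two steel tray wells with walls up to 75 mm (centres y = +125, -125 mm), the red lever in the 96 mm lane between. Origin: centre of its underside. x points from the operator (robot) side to the hinges, y to the left, z up. Black catch housings 72 mm high stand before each well at x = -131 mm.
- cover_left (a joint): hinge angle of the left (+y) clear, blue-framed cover, rad: 0 = shut, grows as its front swings up; starts 0.7 to 1.05, stays where it stands. Its front takes about 3 N to push down, then up to about 8 to 10 N some 13 mm before shut, where a ball catch under the front tab snaps and holds it shut (0 to 0.02). Let go before the snap it springs up to about 0.65. It stops at -0.015; pushing that far is fine.
- cover_right (a joint): hinge angle of the right (-y) clear, blue-framed cover, rad: 0 = shut, grows as its front swings up; starts 0.7 to 1.05, stays where it stands. Its front takes about 3 N to push down, then up to about 8 to 10 N some 13 mm before shut, where a ball catch under the front tab snaps and holds it shut (0 to 0.02). Let go before the snap it springs up to about 0.65. It stops at -0.015; pushing that far is fine.
- cover_left_hinge (a point): middle of the left cover's hinge line: machine x = +95, y = +125 mm, height 83 mm; the line runs along the machine's y. The cover, 10 mm thick and 150 mm wide, reaches 195 mm from it towards the operator; a 60 mm wide yellow tab adds 22 mm.
- cover_right_hinge (a point): middle of the right cover's hinge line: machine x = +95, y = -125 mm, height 83 mm; the line runs along the machine's y. The cover, 10 mm thick and 150 mm wide, reaches 195 mm from it towards the operator; a 60 mm wide yellow tab adds 22 mm.
- cover_left_press (a point): where to push the left cover: on its top face (5 mm above its middle plane), midway across, 180 mm from the hinge, 15 mm behind the front edge; 88 mm above the table when shut. Moves with the cover; its z is normal to the cover.
- cover_right_press (a point): where to push the right cover: on its top face (5 mm above its middle plane), midway across, 180 mm from the hinge, 15 mm behind the front edge; 88 mm above the table when shut. Moves with the cover; its z is normal to the cover.
- run_lever (a joint): angle of the red run lever, rad: 0 = at rest, its arm sloping 0.45 above level towards the operator; grows as pressed; 0.45 = level, as marked by green bars on the yoke; 0.80 = lower stop, too far. A spring always returns it to 0: pushing down at the paddle takes about 3 N to start, 6 N at level, 9 N at the stop.
- lever_pivot (a point): the run lever's pivot, parallel to the machine's y, at machine x = +70, y = 0 mm, height 115 mm; the grey yoke around it rises to 128 mm
- paddle_top (a point): centre of the top face of the lever's red paddle (50 mm along the arm, 44 mm wide, 14 mm thick): 150 mm from the pivot along the arm, 7 mm above its centre line. About 187 mm above the table at rest; at level 122 mm, at machine x = -80, y = 0 mm. Its axes match the machine's when the lever is at rest, then turn with it.
- food_can: bystander: upright food can with a red label, 74 mm across, 110 mm high; origin at the centre of its underside
- glove_box: bystander: blue box of gloves, 120 x 100 x 70 mm; origin at the centre of its underside
- meal_tray: bystander: finished foil meal tray with a black lid, 168 x 124 x 40 mm; origin at the centre of its underside

How it is judged:
By the outcome, as a careful person would: the job done as asked, in the order asked, and still so for the second after the job is handed in, while the arm keeps its last pose, push and grip.
It also fails if it takes over 54 s, if anything falls off the work surface, if the arm or the gripper's body presses on something with over 40 N, if the wrist force passes 120 N, or if a joint passes its speed limit or range.

## Working session

There is one attempt and no reset: what is moved stays moved. The work goes in short steps, Python scripts to look and compute and a tool call to move; the robot and the scene stay as the last step left them, time stands still between calls to the robot, and variables do not carry over. Pictures are saved under pics/ and viewed, and the job is handed in when it is done.

Besides the shell and the picture viewer there is one more tool, called after "Call:" as name([rows], argument=value, ...), one row to a line, values as JSON. apply_moves: Moves the arm, as the interface text tells. Its arguments: {"type":"object","properties":{"commands":{"type":"array","items":{"type":"array"}},"hand":{"type":"number"},"squeeze":{"type":"number"}},"required":["commands"]}

```bash
mkdir -p pics
python3 - <<'E'
from workcell import *
import cv2,pickle
print(state())
d={}
for n in("scene","top"):
    c=capture(n);d[n]=c;cv2.imwrite(f"pics/{n}0.png",c["pixels"]);print(n,c["intrinsics"],c["origin"],c["orientation"],[k for k in c])
pickle.dump(d,open("cap0.pkl","wb"))
E
```

```text
{'t': 0.0, 'q': array([-1.28210308e+00,  3.59473939e-01,  1.51146319e+00, -2.52718107e-05,
        1.27250142e+00, -1.15084028e-01]), 'joint_velocities': array([ 0.00139007, -0.00148801,  0.00166446, -0.00074077,  0.000327  ,
        0.00056208]), 'joint_efforts': array([ 4.41620869e-04, -5.15374446e+01, -2.70723599e+01,  6.75945450e-02,
        3.49149434e-02, -1.38982746e-04]), 'tcp_pos': array([ 0.23552545, -0.55106415,  0.2218164 ]), 'tool_rot': array([ 9.79688452e-01,  2.00523528e-01, -9.20444726e-05, -9.18425143e-04]), 'contact_force': array([1.08986679, 0.35842517, 0.61461441]), 'ft_torque': array([-0.00553586, -0.02759995, -0.00594483]), 'gripper_width': 0.08798390546647852}
scene [[464.51995489   0.         318.15130669]
 [  0.         464.51995489 245.26087045]
 [  0.           0.           1.        ]] [ 0.90371414 -0.31089908  0.86130109] [0.25748615 0.11246196 0.38611859 0.87861574] ['pixels', 'intrinsics', 'origin', 'orientation']
top [[534.3444436    0.         322.48319446]
 [  0.         534.3444436  235.53778976]
 [  0.           0.           1.        ]] [0.41692172 0.0152552  1.29218077] [-0.04444709  0.04815584  0.71004579 -0.70109946] ['pixels', 'intrinsics', 'origin', 'orientation']
```

View pics/scene0.png

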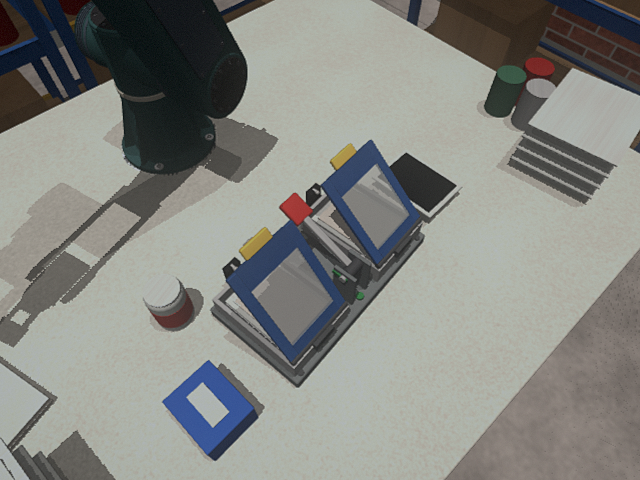

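View pics/top0.png

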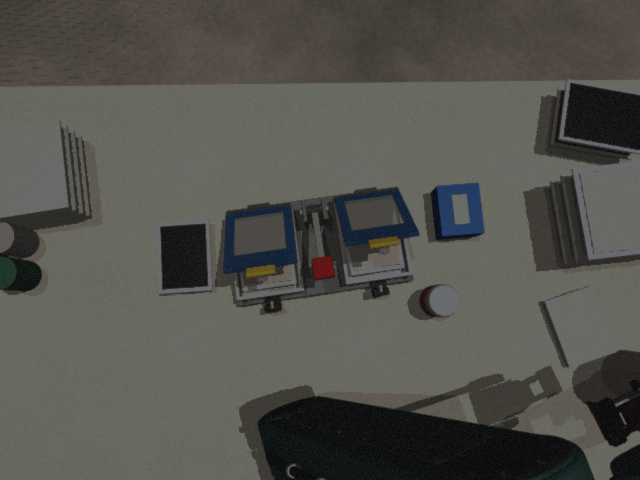

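Run:
```python
import cv2,pickle
d=pickle.load(open("cap0.pkl","rb"))
a=d["top"]["pixels"][170:320,215:425]; cv2.imwrite("pics/t1.png",cv2.resize(cv2.convertScaleAbs(a,alpha=1.5),None,fx=3.8,fy=3.8,interpolation=cv2.INTER_CUBIC))
a=d["scene"]["pixels"][130:390,200:480]; cv2.imwrite("pics/s1.png",cv2.resize(cv2.convertScaleAbs(a,alpha=1.5),None,fx=2.3,fy=2.3,interpolation=cv2.INTER_CUBIC))
```

```text
(no output)
```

View pics/t1.png

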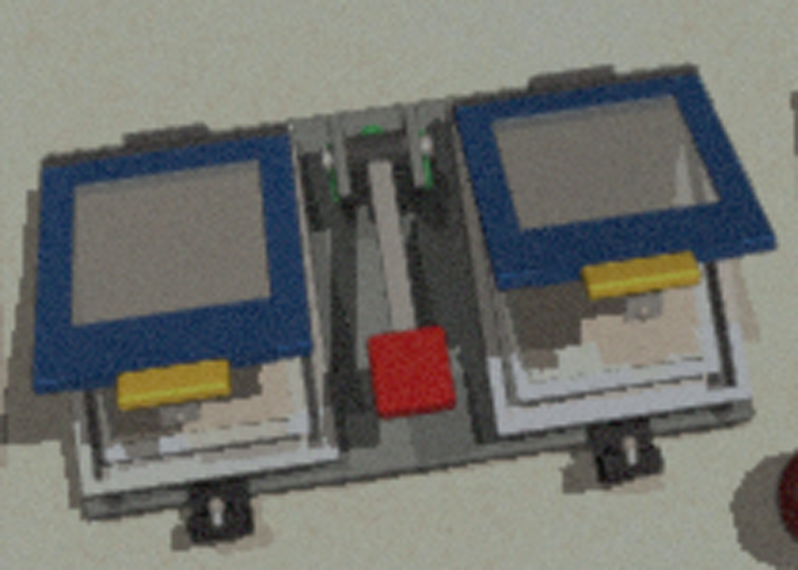

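View pics/s1.png

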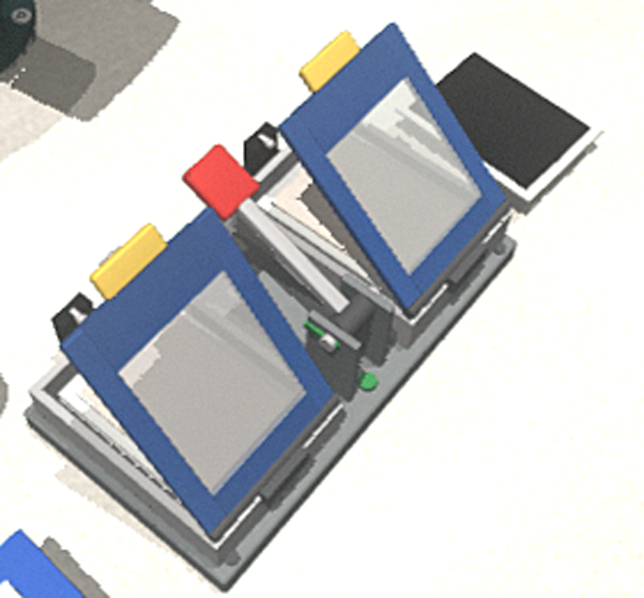

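```bash
cat > h.py <<'E'
import numpy as np,pickle
from scipy.spatial.transform import Rotation as R
from scipy.optimize import least_squares
def proj(c,P):
    p=R.from_quat(c["orientation"]).inv().apply(np.atleast_2d(P)-c["origin"])
    p=p*[1,-1,-1]; K=c["intrinsics"]; u=p@K.T
    return u[:,:2]/u[:,2:]
def cov(s,a,r,y,n): # machine coords, s=+1 left
    return [95/1e3-r*np.cos(a)-n*np.sin(a), s*.125+y, .083+r*np.sin(a)+n*np.cos(a)]
def cov(s,a,r,y,n):
    # shut: top normal +z; opening raises the front => normal tilts to +x
    return [.095-r*np.cos(a)+n*np.sin(a), s*.125+y, .083+r*np.sin(a)+n*np.cos(a)]
def pad(l,r,y,n):
    e=.45-l
    return [.070-r*np.cos(e)+n*np.sin(e), y, .115+r*np.sin(e)+n*np.cos(e)]
def world(p,P):
    return R.from_euler('z',p[2]).apply(np.atleast_2d(P))+[p[0],p[1],0]
E
cat > fit.py <<'E'
from h import *
d=pickle.load(open("cap0.pkl","rb"))
T=lambda u,v:(u/3.8+215-.4,v/3.8+170-.4)
S=lambda u,v:(u/2.3+200-.3,v/2.3+130-.3)
def pts(p):
    aL,aR=p[3],p[4]; h=.075
    C=lambda s,a,r,y:cov(s,a,r,y,.005)
    o=[("top",C(1,aL,.195,h),T(35,388)),("top",C(1,aL,.195,-h),T(310,353)),("top",C(1,aL,0,h),T(43,160)),("top",C(1,aL,0,-h),T(290,130)),
    ("top",C(-1,aR,.195,h),T(498,283)),("top",C(-1,aR,.195,-h),T(775,243)),("top",C(-1,aR,0,h),T(455,105)),("top",C(-1,aR,0,-h),T(695,68)),
    ("scene",C(-1,aR,.195,h),S(210,210)),("scene",C(-1,aR,.195,-h),S(62,345)),("scene",C(-1,aR,0,h),S(340,397)),("scene",C(-1,aR,0,-h),S(213,535)),
    ("scene",C(1,aL,.195,h),S(395,25)),("scene",C(1,aL,.195,-h),S(280,127)),("scene",C(1,aL,0,h),S(508,200)),("scene",C(1,aL,0,-h),S(412,312)),
    ("scene",[.115,-.21,0],S(225,590)),("scene",[-.115,-.21,0],S(30,425)),("scene",[.115,.21,.03],S(515,243)),
    ("top",pad(0,.125,.022,.007),T(370,338)),("top",pad(0,.125,-.022,.007),T(443,328)),("top",pad(0,.175,.022,.007),T(380,415)),("top",pad(0,.175,-.022,.007),T(453,405)),
    ("scene",pad(0,.175,.022,.007),S(218,145)),("scene",pad(0,.125,.022,.007),S(260,185)),("scene",pad(0,.125,-.022,.007),S(228,214)),("scene",pad(0,.175,-.022,.007),S(183,178))]
    return o
def res(p):
    return np.array([proj(d[c],world(p,P))[0]-m for c,P,m in pts(p)]).ravel()
f=least_squares(res,[.48,.02,.1,.85,.85],loss="soft_l1")
print(f.x); print(res(f.x).reshape(-1,2).round(1).tolist())
p=f.x; np.save("p.npy",p)
for s,a in((1,p[3]),(-1,p[4])):
    print("press now",world(p,cov(s,a,.18,0,.005)),"front corners",world(p,[cov(s,a,.195,.075,.005),cov(s,a,.195,-.075,.005)]).round(3).tolist(),"shut",world(p,cov(s,0,.18,0,.005)))
print("paddle",world(p,[pad(0,.15,0,.007),pad(.45,.15,0,.007)]))
E
python3 fit.py
```

```text
[0.56037021 0.01709268 0.13298536 0.73191957 0.86066725]
[[-0.6, 0.1], [1.0, -1.5], [-0.2, 0.9], [-0.2, -0.5], [-0.5, -0.1], [0.8, -0.4], [-0.5, -0.3], [0.7, 0.2], [-0.1, -2.5], [-0.8, -0.2], [-1.0, -0.6], [0.1, 0.8], [-1.2, -2.3], [-0.7, -0.7], [0.4, 0.3], [-0.6, -0.0], [0.0, 1.8], [-1.3, -0.4], [1.5, -1.7], [-1.2, -1.2], [0.3, -1.6], [-0.9, -0.7], [1.2, -1.2], [0.6, -2.8], [1.1, -0.4], [-0.6, 1.9], [-0.4, -2.5]]
press now [[0.50855073 0.13627406 0.20701325]] front corners [[0.488, 0.209, 0.217], [0.507, 0.06, 0.217]] shut [[0.4595465  0.12971853 0.088     ]]
press now [[ 0.55855196 -0.10926407  0.22274965]] front corners [[0.539, -0.036, 0.234], [0.559, -0.185, 0.234]] shut [[ 0.49269493 -0.11807409  0.088     ]]
paddle [[0.49889553 0.00886892 0.18654796]
 [0.48107657 0.00648519 0.122     ]]
```

Call:
apply_moves([
  [[1, 1.5, 1], 3.1],
  [[1.4, 1.9, 1], 3.1],
  [[1.4, 1.9, 1], 3.1],
  [[1.4, 1.9, 1], 3.1],
  [[1.4, 1.9, 1], 3.1],
  [[1.4, 1.9, 1], 3.1],
  [[1.4, 1.9, 0], 3.1],
  [[1.4, 1.9, 0], 3.1],
  [[1.4, 1.9, 0], 3.1],
  [[1.4, 1.9, 0], 3.1],
  [[1.4, 1.9, 0], 3.1],
  [[1.4, 1.9, 0], 3.1],
], hand=0, squeeze=20)

```text
t: 1.3
tcp_pos: [0.4, -0.3266, 0.2822]
tool_rot: [0.864, 0.503, -0.0, -0.0]
contact_force: [0.4, 0.3, -0.5]
gripper_width: 0.0005
```

Call:
apply_moves([
  [[1.4, 1.9, 0], 3.1],
  [[1.4, 1.9, 0], 3.1],
  [[1.4, 1.9, 0], 3.1],
  [[1.4, 1.9, 0], 3.1],
  [[1.4, 1.9, 0], 3.1],
  [[1.4, 1.9, 0], 3.1],
  [[1.4, 1.9, 0], 3.1],
  [[1.4, 1.9, 0], 3.1],
  [[1.4, 1.9, 0], 3.1],
  [[1.4, 1.9, 0], 3.1],
  [[1.4, 1.5, 0], 3.1],
  [[0.5, 0.5, 0], 3.1],
])

```text
t: 2.5
tcp_pos: [0.5595, -0.1161, 0.2821]
tool_rot: [0.658, 0.753, 0.0, -0.0]
contact_force: [0.2, -0.1, 0.5]
gripper_width: 0.0005
```

```bash
cat > look.py <<'E'
import sys,cv2,pickle
from workcell import *
n=sys.argv[1]; s=state(); print(s["t"],s["tcp_pos"].round(4),s["tool_rot"].round(3),s["contact_force"].round(1),s["gripper_width"])
d={}
for k in("scene","top"): d[k]=capture(k)
pickle.dump(d,open(f"cap{n}.pkl","wb"))
a=cv2.resize(d["scene"]["pixels"][100:390,190:480],(400,400));b=cv2.resize(d["top"]["pixels"][150:350,200:400],(400,400))
cv2.imwrite(f"pics/l{n}.png",cv2.convertScaleAbs(cv2.hconcat([a,b]),alpha=1.4))
E
python3 look.py 1
python3 - <<'E'
from h import *
p=np.load("p.npy")
for s,a0 in((1,.80),(-1,.92)):
    for a in np.linspace(a0,-.01,10):
        print(s,round(a,2),(world(p,cov(s,a,.178-.008*a/.9,0,.005))[0]*100).round(1))
E
```

```text
2.5 [ 0.5595 -0.1161  0.2821] [ 0.658  0.753  0.    -0.   ] [ 0.2 -0.1  0.5] 0.00046115967711716973
1 0.8 [52.4 13.8 20.9]
1 0.71 [51.2 13.7 19.9]
1 0.62 [50.2 13.5 18.7]
1 0.53 [49.2 13.4 17.5]
1 0.44 [48.4 13.3 16.2]
1 0.35 [47.7 13.2 14.8]
1 0.26 [47.1 13.1 13.3]
1 0.17 [46.6 13.1 11.8]
1 0.08 [46.3 13.  10.2]
1 -0.01 [46.1 13.   8.6]
-1 0.92 [ 57.3 -10.7  22.1]
-1 0.82 [ 55.9 -10.9  21.1]
-1 0.71 [ 54.6 -11.1  19.9]
-1 0.61 [ 53.4 -11.3  18.6]
-1 0.51 [ 52.3 -11.4  17.2]
-1 0.4 [ 51.4 -11.5  15.6]
-1 0.3 [ 50.7 -11.6  14. ]
-1 0.2 [ 50.1 -11.7  12.2]
-1 0.09 [ 49.7 -11.8  10.4]
-1 -0.01 [ 49.5 -11.8   8.6]
```

View pics/l1.png

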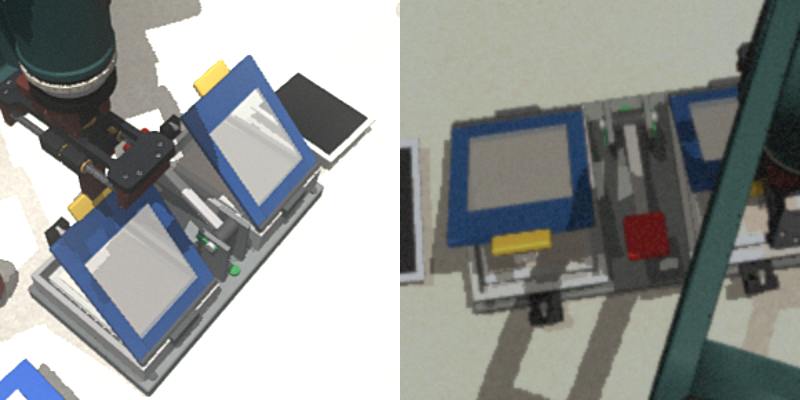

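Call:
apply_moves([
  [[0, 0.4, -1.7], 0],
  [[0, 0.3, -1.5], 0],
  [[0, 0, -1.5], 0],
  [[0, 0, -1.2], 0],
  [[-0.6, -0.1, -1.2], 0],
  [[-0.7, -0.1, -1.2], 0],
  [[-0.6, -0.1, -0.7], 0],
  [[-0.6, -0.1, -0.6], 0],
  [[-0.6, 0, -0.7], 0],
  [[-0.5, -0.1, -0.7], 0],
  [[-0.5, 0, -0.8], 0],
  [[-0.4, -0.1, -0.8], 0],
])

```text
t: 3.8
tcp_pos: [0.5137, -0.1167, 0.1563]
tool_rot: [0.659, 0.752, 0.0, 0.0]
contact_force: [2.1, 1.1, 0.1]
gripper_width: 0.0007
```

```bash
python3 look.py 2
```

```text
3.8 [ 0.5137 -0.1167  0.1563] [0.659 0.752 0.    0.   ] [2.1 1.1 0.1] 0.0007245208490837211
```

View pics/l2.png

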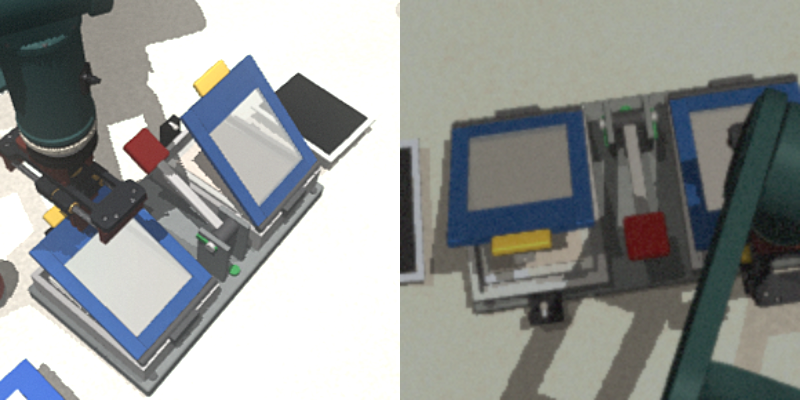

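Call:
apply_moves([
  [[-0.4, 0, -0.8], 0],
  [[-0.3, 0, -0.8], 0],
  [[-0.3, 0, -0.9], 0],
  [[-0.3, 0, -0.9], 0],
  [[-0.2, 0, -0.9], 0],
  [[-0.2, 0, -0.9], 0],
  [[-0.1, 0, -0.9], 0],
])

```text
t: 4.6
tcp_pos: [0.4961, -0.1169, 0.0955]
tool_rot: [0.659, 0.752, 0.0, 0.0]
contact_force: [2.1, 0.2, 4.2]
gripper_width: 0.0004
```

Call:
apply_moves([
  [[-0.1, 0, -0.5], 0],
  [[0, 0, -0.3], 0],
  [[0, 0, -0.1], 0],
  [[0, 0, 0], 0],
])

```text
t: 5.0
tcp_pos: [0.4935, -0.1163, 0.0861]
tool_rot: [0.659, 0.752, -0.0, -0.001]
contact_force: [-1.5, 0.2, 1.6]
gripper_width: 0.0004
```

Call:
apply_moves([
  [[0, 0, -0.1], 0],
  [[0, 0, -0.1], 0],
  [[0, 0, 0], 0],
])

```text
t: 5.3
tcp_pos: [0.4938, -0.1163, 0.0844]
tool_rot: [0.659, 0.752, -0.0, -0.001]
contact_force: [-2.5, 0.3, 3.0]
gripper_width: 0.0004
```

```bash
python3 look.py 3
```

```text
5.3 [ 0.4938 -0.1163  0.0844] [ 0.659  0.752 -0.    -0.001] [-2.5  0.3  3. ] 0.0004250829704053952
```

View pics/l3.png

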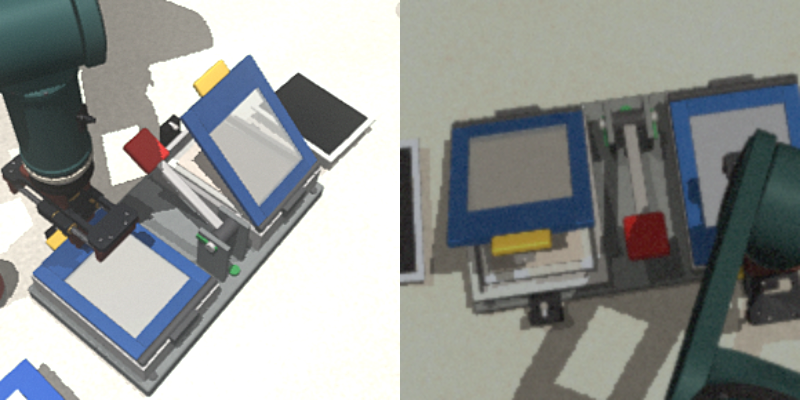

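Call:
apply_moves([
  [[0, 0, -0.1], 0],
  [[0, 0, -0.1], 0],
  [[0, 0, 0], 0],
])

```text
t: 5.7
tcp_pos: [0.4946, -0.1166, 0.0827]
tool_rot: [0.659, 0.752, -0.0, -0.0]
contact_force: [-3.1, 1.9, 4.8]
gripper_width: 0.0006
```

Call:
apply_moves([
  [[0, 0, -0.1], 0],
  [[0, 0, -0.1], 0],
  [[0, 0, 0], 0],
])

```text
t: 6.0
tcp_pos: [0.4946, -0.1166, 0.0808]
tool_rot: [0.659, 0.752, -0.0, -0.0]
contact_force: [-3.8, 0.8, 6.6]
gripper_width: 0.0006
```

Run:
```python
from workcell import *
import cv2,numpy as np
from h import *
c=capture("scene");p=np.load("p.npy")
P=c["pixels"].copy()
x0,y0=190,200;f=5
b=cv2.resize(P[y0:y0+120,x0:x0+160],None,fx=f,fy=f,interpolation=cv2.INTER_CUBIC)
for a,col in((0,(0,0,255)),(.06,(0,255,0))):
    q=proj(c,world(p,[cov(-1,a,.195,.075,.005),cov(-1,a,.195,-.075,.005),cov(-1,a,0,-.075,.005),cov(-1,a,0,.075,.005)]))
    cv2.polylines(b,[((q-[x0,y0])*f).astype(np.int32)],True,col,1)
cv2.imwrite("pics/z4.png",b)
```

```text
(no output)
```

View pics/z4.png

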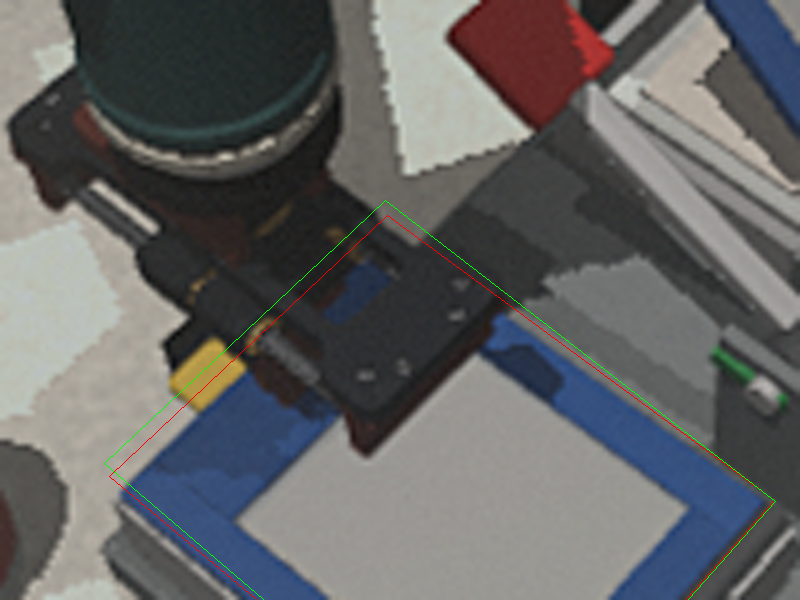

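Call:
apply_moves([
  [[0, 0, 1], 0],
  [[0, 0, 2], 0],
  [[0, 0, 3], 0],
  [[0, 0, 4], 0],
  [[0, 0, 4], 0],
  [[0, 2, 1], 0],
  [[0, 3, 0], 0],
  [[0, 4, 0], 0],
  [[0, 4, 0], 0],
  [[-0.3, 4, 0], 0],
  [[-0.3, 4, 0], 0],
  [[0, 0, 0], 0],
])

```text
t: 7.25
tcp_pos: [0.4885, 0.0955, 0.2316]
tool_rot: [0.657, 0.753, -0.0, 0.001]
contact_force: [-4.5, -0.9, 4.6]
gripper_width: 0.0003
```

```bash
python3 look.py 5
python3 - <<'E'
import cv2,pickle
from h import *
c=pickle.load(open("cap5.pkl","rb"))["scene"];p=np.load("p.npy")
x0,y0=190,200;f=5
b=cv2.resize(c["pixels"][y0:y0+120,x0:x0+160],None,fx=f,fy=f,interpolation=cv2.INTER_CUBIC)
for a,col in((0,(0,0,255)),(.06,(0,255,0))):
    q=proj(c,world(p,[cov(-1,a,.195,.075,.005),cov(-1,a,.195,-.075,.005),cov(-1,a,0,-.075,.005),cov(-1,a,0,.075,.005)]))
    cv2.polylines(b,[((q-[x0,y0])*f).astype(np.int32)],True,col,1)
cv2.imwrite("pics/z5.png",b)
E
```

```text
7.25 [0.4885 0.0955 0.2316] [ 0.657  0.753 -0.     0.001] [-4.5 -0.9  4.6] 0.00029477781159448376
```

View pics/l5.png

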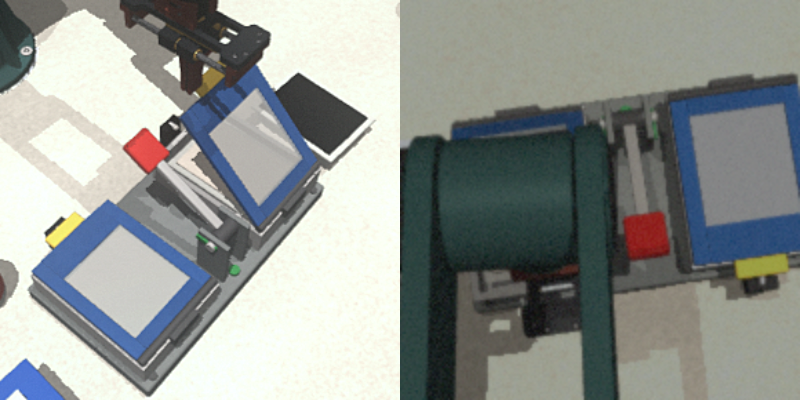

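View pics/z5.png

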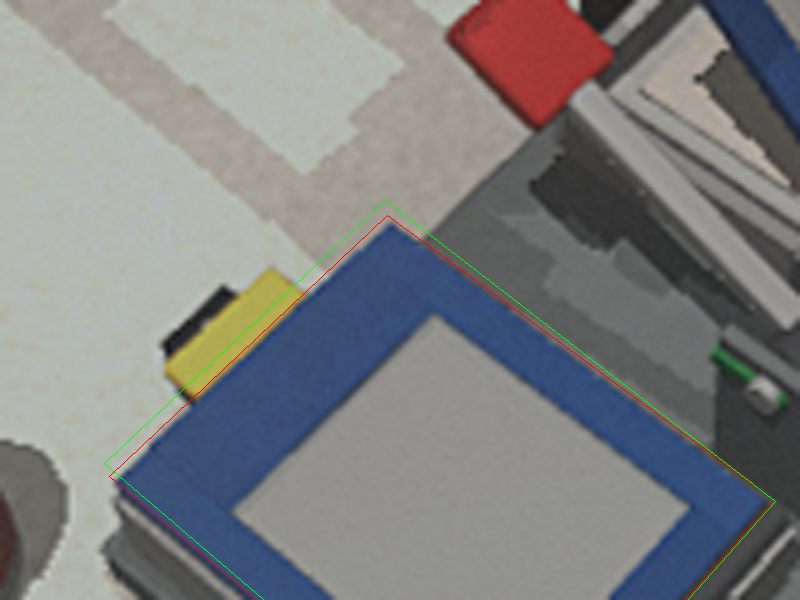

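Call:
apply_moves([
  [[0, 0, 2], 0],
  [[0, 0, 2], 0],
  [[0, 0, 0], 0],
  [[0, 0, 0], 0],
])

```text
t: 7.75
tcp_pos: [0.4895, 0.0927, 0.2707]
tool_rot: [0.66, 0.752, 0.001, 0.001]
contact_force: [0.5, -0.0, -0.5]
gripper_width: 0.0005
```

```bash
python3 look.py 6
```

```text
7.75 [0.4895 0.0927 0.2707] [0.66  0.752 0.001 0.001] [ 0.5 -0.  -0.5] 0.0005045133088831083
```

View pics/l6.png

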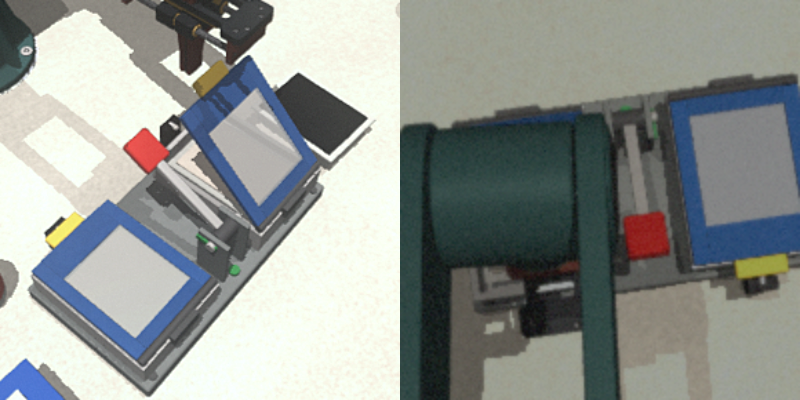

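Call:
apply_moves([
  [[1.1, 1.5, 0], 0],
  [[1.1, 1.5, 0], 0],
  [[1.1, 1.5, 0], 0],
  [[0, 0, -1.5], 0],
  [[0, 0, -1.5], 0],
  [[0, 0, -1.5], 0],
  [[-0.3, 0, -0.8], 0],
  [[-0.7, -0.1, -1.2], 0],
  [[-0.6, -0.1, -0.8], 0],
  [[-0.5, 0, -0.7], 0],
  [[-0.5, -0.1, -0.6], 0],
  [[-0.5, 0, -0.7], 0],
])

```text
t: 9.05
tcp_pos: [0.4914, 0.1353, 0.1778]
tool_rot: [0.659, 0.752, 0.001, 0.001]
contact_force: [2.3, -0.8, 1.4]
gripper_width: 0.0003
```

```bash
python3 look.py 7
```

```text
9.05 [0.4914 0.1353 0.1778] [0.659 0.752 0.001 0.001] [ 2.3 -0.8  1.4] 0.00030553492884244447
```

View pics/l7.png

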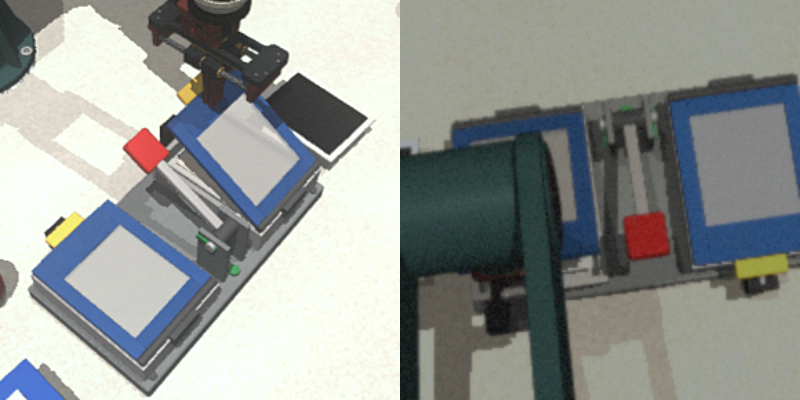

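Call:
apply_moves([
  [[-0.4, -0.1, -0.8], 0],
  [[-0.3, 0, -0.8], 0],
  [[-0.4, -0.1, -0.7], 0],
  [[-0.3, 0, -0.7], 0],
  [[-0.3, -0.1, -0.8], 0],
  [[-0.3, 0, -0.8], 0],
  [[-0.2, 0, -0.8], 0],
  [[-0.3, 0, -0.8], 0],
  [[-0.2, 0, -0.8], 0],
  [[-0.1, 0, -0.8], 0],
  [[-0.1, 0, -0.6], 0],
  [[-0.1, 0, -0.5], 0],
])

```text
t: 10.35
tcp_pos: [0.4604, 0.1323, 0.088]
tool_rot: [0.659, 0.752, -0.0, -0.0]
contact_force: [2.4, -1.2, 3.5]
gripper_width: 0.0008
```

Call:
apply_moves([
  [[0, 0, -0.3], 0],
  [[0, 0, -0.2], 0],
  [[0, 0, -0.1], 0],
  [[0, 0, 0], 0],
])

```text
t: 10.75
tcp_pos: [0.4602, 0.1323, 0.0825]
tool_rot: [0.659, 0.752, -0.0, -0.0]
contact_force: [0.4, -0.8, 4.9]
gripper_width: 0.0003
```

Call:
apply_moves([
  [[0, 0, -0.2], 0],
  [[0, 0, -0.2], 0],
  [[0, 0, 0], 0],
])

```text
t: 11.05
tcp_pos: [0.4603, 0.1323, 0.0788]
tool_rot: [0.659, 0.752, -0.0, -0.0]
contact_force: [-0.1, -0.3, 9.2]
gripper_width: 0.0005
```

Call:
apply_moves([
  [[0, 0, 2], 0],
  [[0, 0, 4], 0],
  [[0, 0, 4], 0],
  [[0, 0, 3], 0],
  [[0, 0, 2], 0],
  [[0.7, -2, 0], 0],
  [[0.7, -3, 0], 0],
  [[0.6, -4, 0], 0],
  [[0, -3.4, 0], 0],
  [[0, 0, 0], 0],
])

```text
t: 12.05
tcp_pos: [0.4798, 0.0053, 0.2279]
tool_rot: [0.66, 0.751, -0.001, -0.001]
contact_force: [-0.0, 0.2, -0.3]
gripper_width: 0.0004
```

```bash
python3 look.py 8
python3 - <<'E'
import cv2,pickle
from h import *
d=pickle.load(open("cap8.pkl","rb"))
p=np.load("p.npy")
x0,y0=190,130;f=2.3
c=d["scene"]
b=cv2.resize(c["pixels"][y0:y0+260,x0:x0+300],None,fx=f,fy=f,interpolation=cv2.INTER_CUBIC)
for s in(1,-1):
    q=proj(c,world(p,[cov(s,0,.195,.075,.005),cov(s,0,.195,-.075,.005),cov(s,0,0,-.075,.005),cov(s,0,0,.075,.005)]))
    cv2.polylines(b,[((q-[x0,y0])*f).astype(np.int32)],True,(0,0,255),1)
cv2.imwrite("pics/z8.png",b)
E
```

```text
12.05 [0.4798 0.0053 0.2279] [ 0.66   0.751 -0.001 -0.001] [-0.   0.2 -0.3] 0.0003800501748810173
```

View pics/z8.png

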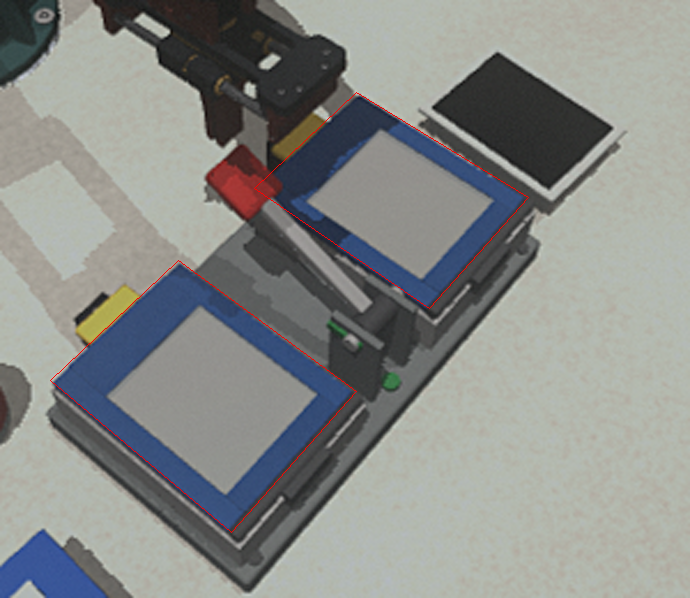

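View pics/l8.png

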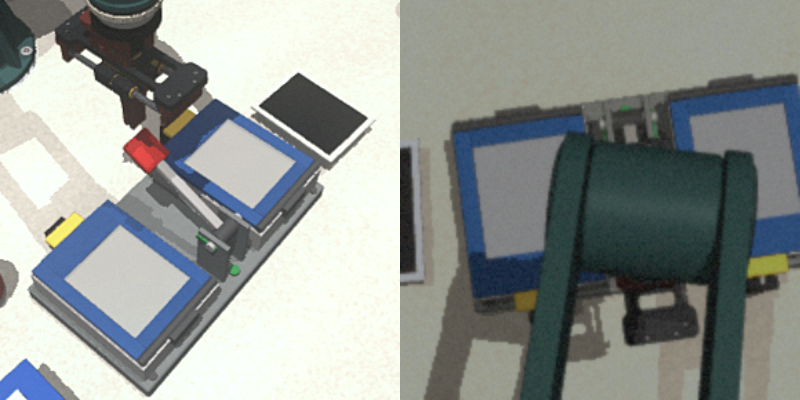

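Call:
apply_moves([
  [[0.8, 0.2, -1], 0],
  [[0.8, 0.2, -1.2], 0],
  [[0.2, 0, -1], 0],
  [[-0.2, 0, -0.9], 0],
  [[-0.4, 0, -1], 0],
  [[-0.4, -0.1, -1], 0],
  [[-0.3, 0, -1], 0],
  [[-0.3, -0.1, -1.1], 0],
  [[-0.2, 0, -1], 0],
  [[-0.1, 0, -0.7], 0],
  [[0, 0, 0], 0],
])

```text
t: 13.25
tcp_pos: [0.48, 0.0101, 0.129]
tool_rot: [0.659, 0.752, 0.0, 0.0]
contact_force: [2.4, 1.4, 5.3]
gripper_width: 0.0001
```

```bash
cat > lev.py <<'E'
import sys,cv2,pickle
from workcell import *
from h import *
n=sys.argv[1];s=state(); print(s["t"],s["tcp_pos"].round(4),s["contact_force"].round(1))
p=np.load("p.npy");d={"scene":capture("scene")}
pickle.dump(d,open(f"cap{n}.pkl","wb"))
c=d["scene"];x0,y0=275,170;f=6
b=cv2.resize(c["pixels"][y0:y0+100,x0:x0+120],None,fx=f,fy=f,interpolation=cv2.INTER_CUBIC)
b=cv2.convertScaleAbs(b,alpha=1.5)
for l,col in((.45,(0,255,255)),(.35,(255,255,0))):
    q=proj(c,world(p,[pad(l,.175,.022,.007),pad(l,.175,-.022,.007),pad(l,.125,-.022,.007),pad(l,.125,.022,.007)]))
    cv2.polylines(b,[((q-[x0,y0]+.5)*f).astype(np.int32)],True,col,1)
cv2.imwrite(f"pics/v{n}.png",b)
E
python3 lev.py 9
```

```text
13.25 [0.48   0.0101 0.129 ] [2.4 1.4 5.3]
```

View pics/v9.png

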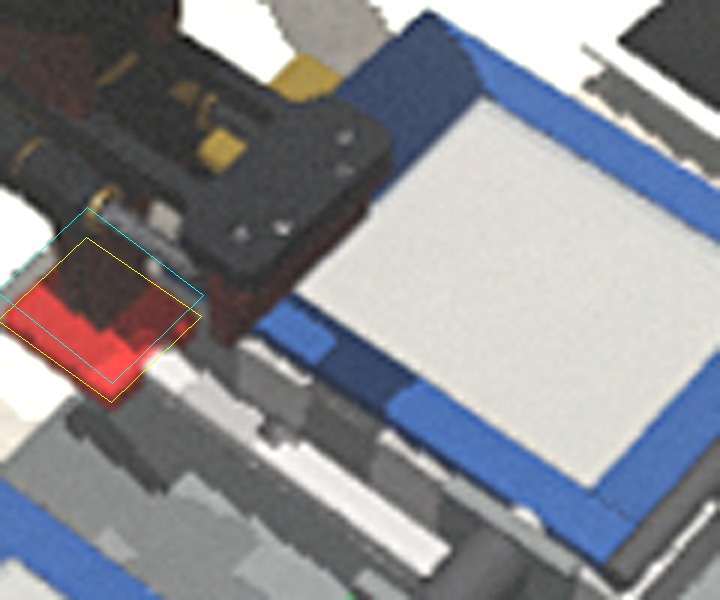

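```bash
cat > lev2.py <<'E'
import sys,cv2,pickle
from h import *
n=sys.argv[1]
c=pickle.load(open(f"cap{n}.pkl","rb"))["scene"];p=np.load("p.npy")
x0,y0=272,205;f=9
o=[]
for l in map(float,sys.argv[2:]):
    b=cv2.resize(c["pixels"][y0:y0+44,x0:x0+44],None,fx=f,fy=f,interpolation=cv2.INTER_CUBIC);b=cv2.convertScaleAbs(b,alpha=1.4)
    if l>=0:
      for h in(.007,-.007):
        q=proj(c,world(p,[pad(l,.175,.022,h),pad(l,.175,-.022,h),pad(l,.125,-.022,h),pad(l,.125,.022,h)]))+[.4,.0]
        cv2.polylines(b,[((q-[x0,y0]+.5)*f).astype(np.int32)],True,(0,255,255) if h>0 else (255,255,0),1)
    o.append(b)
cv2.imwrite(f"pics/w{n}.png",cv2.hconcat(o))
E
python3 lev2.py 9 -1 .40
python3 - <<'E'
# red-paddle rest reprojection bias, via cap8
from h import *
import cv2
E
```

```text
(no output)
```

View pics/w9.png

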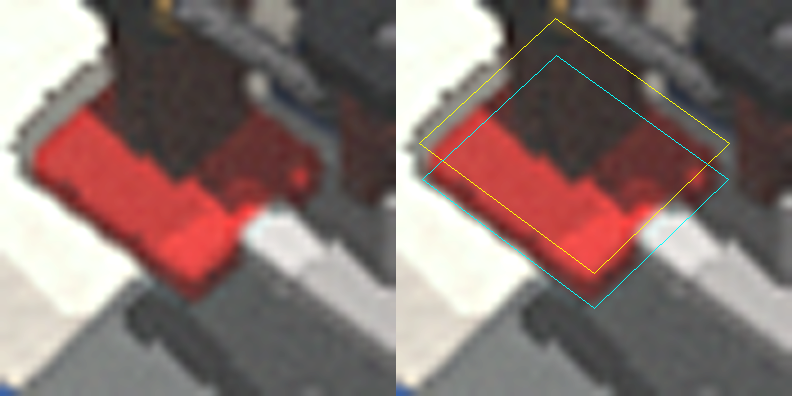

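Call:
apply_moves([
  [[0, -0.2, -0.4], 0],
  [[0, -0.1, -0.4], 0],
  [[0, 0, 0], 0],
])

```text
t: 13.6
tcp_pos: [0.4792, 0.0076, 0.1215]
tool_rot: [0.659, 0.752, -0.0, -0.001]
contact_force: [0.6, 4.3, 5.9]
gripper_width: 0.0007
```

```bash
python3 lev.py 10; python3 lev2.py 10 -1 .45
python3 - <<'E'
from h import *
import cv2
c=pickle.load(open("cap1.pkl","rb"))
c=pickle.load(open("cap6.pkl","rb"))["scene"];p=np.load("p.npy")
x0,y0=275,190;f=9
o=[]
for l in(-1,0):
    b=cv2.resize(c["pixels"][y0:y0+44,x0:x0+44],None,fx=f,fy=f,interpolation=cv2.INTER_CUBIC)
    if l>=0:
      for h in(.007,-.007):
        q=proj(c,world(p,[pad(l,.175,.022,h),pad(l,.175,-.022,h),pad(l,.125,-.022,h),pad(l,.125,.022,h)]))+[.4,0]
        cv2.polylines(b,[((q-[x0,y0]+.5)*f).astype(np.int32)],True,(0,255,255) if h>0 else (255,255,0),1)
    o.append(b)
cv2.imwrite("pics/rest.png",cv2.hconcat(o))
E
```

```text
13.6 [0.4792 0.0076 0.1215] [0.6 4.3 5.9]
```

View pics/w10.png

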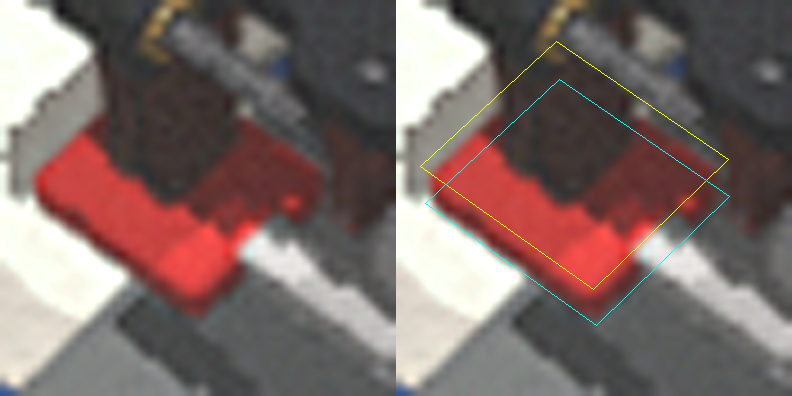

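View pics/rest.png

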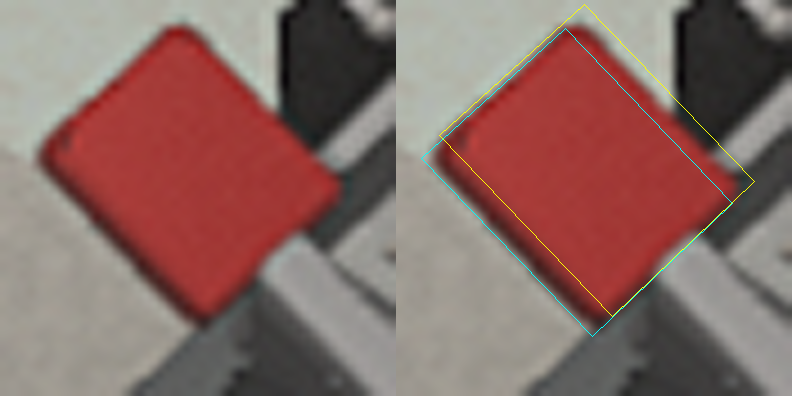

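Call:
apply_moves([
  [[0, 0, 0], 0],
  [[0, 0, 0], 0],
  [[0, 0, 0], 0],
  [[0, 0, 0], 0],
  [[0, 0, 0], 0],
  [[0, 0, 0], 0],
  [[0, 0, 0], 0],
  [[0, 0, 0], 0],
  [[0, 0, 0], 0],
  [[0, 0, 0], 0],
  [[0, 0, 0], 0],
  [[0, 0, 0], 0],
])

```text
t: 14.85
tcp_pos: [0.4792, 0.0076, 0.1218]
tool_rot: [0.659, 0.752, -0.0, -0.001]
contact_force: [1.4, 4.3, 5.5]
gripper_width: 0.0004
```

```bash
python3 lev.py 11
python3 - <<'E'
# level check: arm bar direction & red-mask edge comparison rest vs now
import cv2,pickle
from h import *
c=pickle.load(open("cap11.pkl","rb"))["scene"];p=np.load("p.npy")
x0,y0=270,190;f=6
b=cv2.resize(c["pixels"][y0:y0+110,x0:x0+120],None,fx=f,fy=f,interpolation=cv2.INTER_CUBIC);b=cv2.convertScaleAbs(b,alpha=1.3)
for l,col in((.45,(0,255,255)),(.40,(255,255,0)),(.5,(255,0,255))):
    q=proj(c,world(p,[pad(l,.03,0,.0),pad(l,.175,0,.0)]))
    cv2.polylines(b,[((q-[x0,y0]+.5)*f).astype(np.int32)],False,col,1)
cv2.imwrite("pics/arm11.png",b)
E
```

```text
14.85 [0.4792 0.0076 0.1218] [1.4 4.3 5.5]
```

View pics/arm11.png

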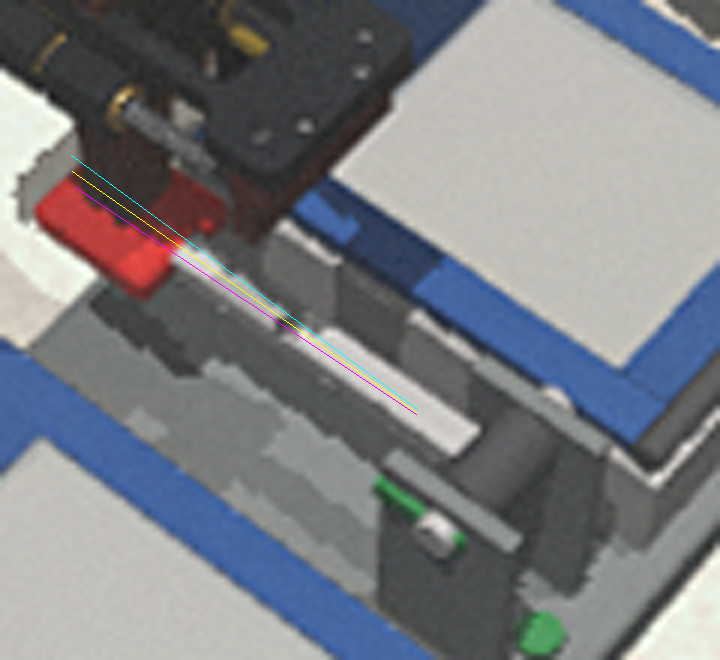

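```bash
cat > strip.py <<'E'
import cv2,pickle,sys
from h import *
p=np.load("p.npy")
o=[]
for n,ls in(("6",(0,)),(sys.argv[1],(.40,.45,.50))):
    c=pickle.load(open(f"cap{n}.pkl","rb"))["scene"]
    for l in ls:
        rs=np.linspace(.03,.19,320);ys=np.linspace(-.03,.03,120)
        P=world(p,[pad(l,r,y,.006) for y in ys for r in rs])
        q=proj(c,P).reshape(120,320,2).astype(np.float32)
        m=cv2.remap(c["pixels"],q[...,0],q[...,1],cv2.INTER_CUBIC)
        m=cv2.convertScaleAbs(m,alpha=1.4)
        m=cv2.resize(m,(780,140)); cv2.line(m,(0,70),(780,70),(0,255,0),1)
        o.append(m)
cv2.imwrite(f"pics/strip{sys.argv[1]}.png",cv2.vconcat(o))
E
python3 strip.py 11
```

```text
(no output)
```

View pics/strip11.png

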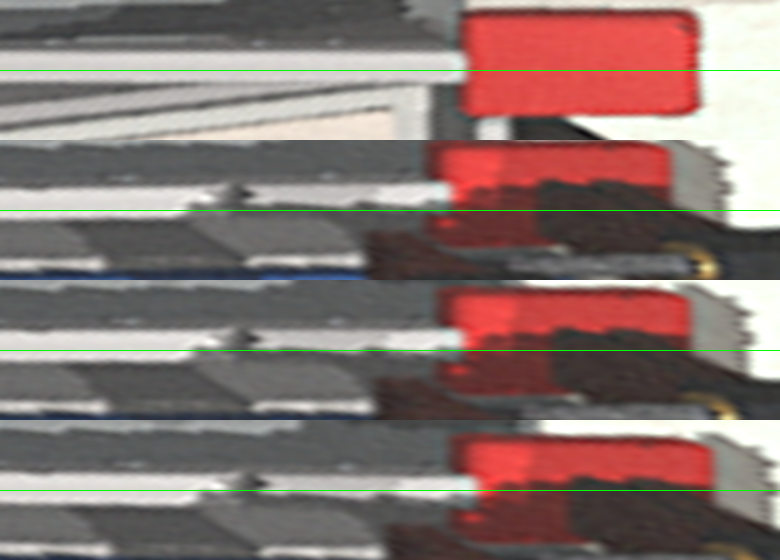

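Call:
apply_moves([
  [[0, 0, 0], 0],
  [[0, 0, 0], 0],
  [[0, 0, 0], 0],
  [[0, 0, 0], 0],
  [[0, 0, 0], 0],
  [[0, 0, 0], 0],
  [[0, 0, 0], 0],
  [[0, 0, 0], 0],
  [[0, 0, 0], 0],
  [[0, 0, 0], 0],
  [[0, 0, 0], 0],
  [[0, 0, 0], 0],
])

```text
t: 16.1
tcp_pos: [0.4792, 0.0076, 0.1219]
tool_rot: [0.659, 0.752, -0.0, -0.001]
contact_force: [-0.0, 4.8, 5.6]
gripper_width: 0.0007
```

Call:
apply_moves([
  [[0, 0, 0], 0],
  [[0, 0, 0], 0],
  [[0, 0, 0], 0],
  [[0, 0, 0], 0],
  [[0, 0, 0], 0],
  [[0, 0, 0], 0],
  [[0, 0, 0], 0],
  [[0, 0, 0], 0],
  [[0, 0, 0], 0],
  [[0, 0, 0], 0],
  [[0, 0, 0], 0],
  [[0, 0, 0], 0],
])

```text
t: 17.3
tcp_pos: [0.4792, 0.0076, 0.1219]
tool_rot: [0.659, 0.752, -0.0, -0.001]
contact_force: [0.7, 4.5, 6.3]
gripper_width: 0.0003
```

```bash
python3 look.py 12; python3 strip.py 12
```

```text
17.3 [0.4792 0.0076 0.1219] [ 0.659  0.752 -0.    -0.001] [0.7 4.5 6.3] 0.0002861947252292827
```

View pics/l12.png

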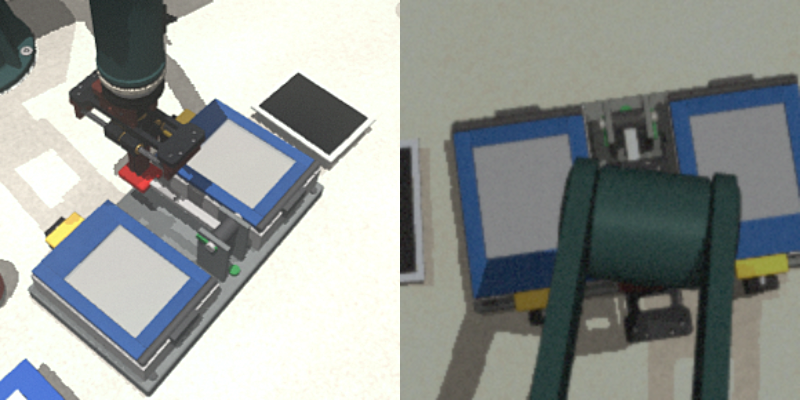

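View pics/strip12.png

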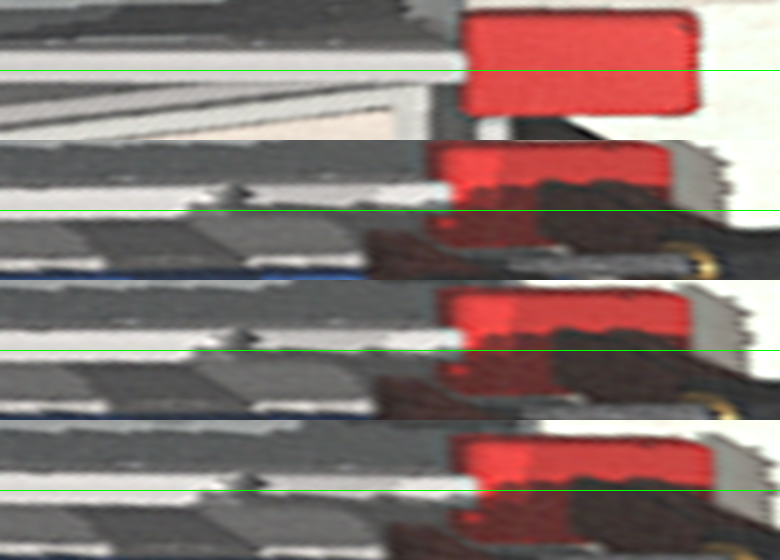

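The lever has stayed level since t≈13.6 s, both covers are shut with the gripper clear of them, and the can, glove box and tray are where they were.

```bash
python3 -c "
from workcell import *
print(hand_in(), state()['t'])"
```

```text
the job is handed in; nothing more can be done
the job is handed in; nothing more can be done
```

Run:
```python
import pickle,numpy as np
a=pickle.load(open("cap0.pkl","rb"));b=pickle.load(open("cap12.pkl","rb"))
for n,k,(x0,x1,y0,y1) in (("can","scene",(138,200,268,335)),("box","scene",(160,262,358,460)),("tray top","top",(158,214,218,296)),("can top","top",(415,462,280,322)),("box top","top",(428,488,180,243))):
    d=np.abs(a[k]["pixels"][y0:y1,x0:x1].astype(int)-b[k]["pixels"][y0:y1,x0:x1]).max(2); print(n,d.mean().round(1),(d>40).mean().round(3))
```

```text
can 5.3 0.0
box 5.4 0.0
tray top 7.3 0.0
can top 7.4 0.0
box top 7.2 0.0
```

Both covers are shut and holding by themselves, and I handed the job in at about t = 17 s with the robot still holding the run lever level. The hand-in gave no verdict.

- **Covers:** I pushed the right cover down first, then the left, with the shut fingertips. After I lifted off, both stayed down, with their outlines within about 2 px of the shut pose, well away from the 0.65 they spring back to.
- **Lever:** I pressed it to level and held it for about 3.7 s before handing in. The fingertip height was 0.1219 m (122 mm expected at level) with about 6 N down. Comparing the camera image with the lever at rest gives 0.45 to 0.46 rad.
- **Bystanders:** Comparing the first and last pictures shows no change around the can, the glove box or the meal tray.

Some things did not go cleanly or did not agree:
- **Brush with the left cover:** On the way over, before that cover was shut, the gripper lightly touched it, probably its tab, with about 6 N. I backed off upwards straight away.
- **Pressing depth:** While pressing the covers, the fingertip read 5 to 6 mm below where the cover's stop should be. I put this down to a springy stop.
- **Rough lever check:** A rough reading of the arm's slope gave about 0.50 rad. The finer image comparison and the fingertip height both gave 0.45 to 0.46.
- **Side force:** A sideways friction force of about 4.5 N on the paddle remained during the hold.

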